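Bolt the ball chest shut

TASK

The lid of the wooden ball chest is down but not locked: its steel bolt has been drawn right out and lies loose on the shelf. Lay the bolt in the open back part of its track on the lid, handle up and nose pointing at the keeper, and let go of it so that it rests there; then slide it through the staple until it is fully home in the keeper. Leave everything else on the shelf where it stands.

Things in the scene. Friction and masses are not known exactly. Their poses are not given: they have to be found in the camera images.
- bolt: Loose bright steel bolt, about 0.3 kg: a square bar 16 wide (x), 150 long (y), 16 high (z), lying handle up. Origin: centre of the bar's underside. +y points to the nose, whose last 12 mm is thinned to 11 x 11. An upright plate, the handle, stands on the bar near its tail, centred at y = -58. Centre of mass about y = -16.
- bolt_nose (a point): Tip of the bolt's nose at the level of the bar's underside (y = +75 of the bolt); axes as the bolt's.
- bolt_handle (a point): Middle of the top edge of the bolt's handle, a plate 36 wide (x), 10 thick (y), rising 30 above the bar's top; this point is 46 above the bar's underside. For the slide take it with a finger before and one behind it, or push it from behind: held across the bar, the fingers soon meet the cheeks of the track. Axes as the bolt's.
- chest: Fixed wooden chest 176 deep (x), 340 long (y), 90 high, lid shut; origin centre of underside. On its top, along y at x = -30, a steel bolt track: open-topped cheeks, then an arch (staple), then, beyond the lid's seam, a second arch with an end wall (keeper).
- track_mouth (a point): On the channel's floor (94 above the shelf), mid-width, at the rear mouth of the staple. +y runs along the track to the keeper, x across, z up. Staple: y 0 to 22; keeper: y 45 to 70, its end wall at y = 70, where the nose of a bolt fully home stops. Both arches are 20 wide and 20 high inside, 32 wide and 24 high outside, measured from the channel's floor.
- track_bare (a point): On the channel's floor, 85 behind track_mouth (towards -y; same axes): middle of a 70 long bare stretch with room for the fingers, a flat plate 50 wide. Before and behind it stand the open cheeks (y +35 to +73 and -70 to -35 from here): channel 20 wide, 15 high, flared at the top, 39 over the flares. A bolt laid with its middle here rests in both pairs, its nose 10 short of the staple.
- tray: Clear acrylic tray 250 (x) x 90 (y) x 50 high with three cells along x, a ball in each; stands to the left of the chest; origin centre of underside. Bystander.
- bail_a: Maple bail, a turned stick 110 long (y) and 15 thick, lying on the shelf; origin centre of underside. Bystander.
- bail_b: The other maple bail, same size. Bystander.
- cone: Blue hard silicone grip cone standing upright, 60 across at the foot, 150 tall; origin centre of underside. Bystander.
- bottle: Steel bottle with a shut twist cap, 68 across, 210 tall; origin centre of underside. Bystander.
Things that resemble listed ones, but are neither listed nor needed, are in the scene too. Leave any blue look-alike of the bolt alone.

How it is judged:
By the outcome, as a careful person would: the job done as asked, in the order asked, and still so for the second after the job is handed in, with the robot touching nothing.
It also fails if it takes over 51 s, if anything falls off the work surface, if the arm or the gripper's body presses on something with over 40 N, if the wrist force passes 120 N, or if a joint passes its speed limit or range.

ROBOT

A 6-joint arm with a two-finger parallel gripper is mounted at the origin on the work surface. World frame = base frame: x ahead of the robot, y to its left, z up, the work surface at z = 0. Lengths are in m, angles in rad, forces in N, time in s.
With the tool pointing down it reaches from about 0.4 to 0.825 m from the base axis. Payload 7 kg.
Tool frame: the origin (TCP) lies on the centre line of the jaws, within the pads' length; the fingertips stand 11 mm ahead of it and the grasp point (between the pads) lies 8 mm behind it (env.nose_length is the distance from the TCP to the fingertips, in m); z points along the fingers, y is the line along which they close (so a half turn about z gives the same grasp; the last joint's range is limited). The gripper opens to 88 mm and grips with 3 to 60 N. Pads are 19 mm wide; open, the fingers measure 130 mm over their backs; the gripper's body (78 mm by 193 mm) begins 47 mm behind the grasp point.
Start: joints at [1.563, 0.359, 0.012, 0, -1.224, -0.288], TCP at [0.197, 0.646, 0.238] pointing down, gripper open.
Joint ranges: [-3.07, 3.07], [-1.43, 2.12], [-1.02, 1.25], [-3.03, 1.67], [-3.05, -0], [-3.03, 3.03]. Speed limits (rad/s): [2.39, 2.39, 3.01, 3.14, 3.14, 3.14].

INTERFACE

Orientations are given as a unit quaternion [w, x, y, z].
In Python, from station import env gives the robot as it stands.
- The arm moves only by the shell command python3 -m inch 'ROWS' [OPENING] [FORCE]. ROWS is JSON, a list of rows, each an object with "translation": the shift along the tool's x, y, z in units of 0.025 m (1.0 is 0.025 m), a list of three; "turn": the turn, a rotation vector about the tool's x, y, z in units of 5 degrees (1.0 is 5 degrees), a list of three. In form: [{"translation": [tx, ty, tz], "turn": [ax, ay, az]}, ...]. A call has 1 to 20 rows; each row shifts and turns the commanded pose from where the row before left it, along the tool's axes as they then stand; what a row does not reach is not made up. A row lasts 1/10 s, in which the tool goes at most 50 mm and 8.59 degrees, less where a joint would pass 70% of its speed; a pose out of reach is approached as far as the arm can. A call with a number of a shift or a turn outside -1 to 1 is refused whole. A call with a gripper value outside its range is refused whole. OPENING is the opening, from -1 (shut) to 1 (fully open), set as the call begins (- or left out, the last holds). The fingers move at their own pace and stop on an object; FORCE is the grip in N (left out, the last holds). Time passes only in rows, so rows that do not move let the fingers close. It gives the time, the measured TCP pose, the force, the opening and the grip force at its end, in the units of the state.
- env.get_state(): the state, without advancing time (a new reading comes with each control period).
- env.capture(name): name is "scene" or "top" or "wrist"; returns (picture, depth): 384x512x3 uint8, red, green, blue; 384x512 float32, m along the optical axis (not along the pixel's ray), 0 where there is no reading.
- env.camera_info(name): a dict with "fx", "fy", "cx", "cy" (pixels), "view" (4x4, takes a point from world to camera coordinates). Camera axes: x right, y down, z forward; pixel columns grow to the right and rows downward; lengths in m; the calibration is good to about 2 mm. A picture is of the moment at which its call begins: read the wrist's pose just before it. camera_info takes no time and is no camera call; for the wrist camera it gives the pose at the moment of the call.
- env.hand_in(): hands the job in; it is judged then, once.
The state is a dict: "time": time; "joint_pos": joint angles; "joint_velocities": joint speeds; "joint_torque": joint torques, N m; "eef_pos": TCP position; "tool_rot": TCP orientation; "force": force on the tool from outside, world axes, zero at the start; "ft_torque": the same for the moment, N m; "opening": opening from 0.0 (shut) to 1.0 (fully open); "grasp_force": force on a finger pad.
Only numpy, scipy, OpenCV 4.12 (cv2) and the standard library are available. Lean on these libraries where they do the work, as an engineer would, in place of code of your own. Each camera call takes 0.05 s, during which the arm holds its last target. There are 200 camera calls.

## Working session

There is one attempt and no reset: what is moved stays moved. The work goes in short steps, Python scripts to look and compute and a shell command to move; the robot and the scene stay as the last step left them, time stands still between calls to the robot, and variables do not carry over. Pictures are saved under pics/ and viewed, at most 10 in all, crops included, and the job is handed in when it is done.

```bash
ls; mkdir -p pics
cat > h.py <<'E'
import numpy as np, cv2
from station import env
def info(n):
    c=env.camera_info(n); return c, np.array(c["view"])
def cap(n):
    c,V=info(n); p,d=env.capture(n); return np.array(p),np.array(d),c,V
def cloud(d,c,V):
    v,u=np.mgrid[:d.shape[0],:d.shape[1]]
    P=np.stack([(u-c["cx"])/c["fx"]*d,(v-c["cy"])/c["fy"]*d,d,np.ones_like(d)],-1)
    return (P@np.linalg.inv(V).T)[...,:3]
def ray(u,v,z,c,V):
    T=np.linalg.inv(V); r=T[:3,:3]@np.array([(u-c["cx"])/c["fx"],(v-c["cy"])/c["fy"],1]); o=T[:3,3]
    return o+r*(z-o[2])/r[2]
E
python3 - <<'E'
from h import *
for n in("scene","top"):
    p,d,c,V=cap(n); np.savez(f"{n}.npz",p=p,d=d,V=V,k=[c["fx"],c["fy"],c["cx"],c["cy"]])
    cv2.imwrite(f"pics/{n}0.png",p[...,::-1]); print(n,c["fx"],np.linalg.inv(V)[:3,3].round(3), np.linalg.inv(V)[:3,2].round(3))
print(env.get_state())
E
```

```text
pics
scene 381.0309407213884 [ 1.024 -0.196  1.067] [-0.475  0.177 -0.862]
top 361.27423706187136 [ 0.369 -0.009  1.007] [ 0.112  0.004 -0.994]
{'time': 0.1, 'joint_pos': array([ 1.56313350e+00,  3.59331487e-01,  1.11982784e-02, -3.12294668e-04,
       -1.22407846e+00, -2.88135688e-01]), 'joint_velocities': array([ 4.17060673e-04, -2.07036027e-03,  1.82453662e-03,  6.40706930e-04,
       -2.14819031e-05, -6.36390403e-04]), 'joint_torque': array([-1.34024787e-03, -5.84164953e+01,  2.93750435e+01,  7.01558903e+00,
        1.01313862e-02, -4.87436625e-05]), 'eef_pos': array([0.19664284, 0.64531313, 0.23672599]), 'tool_rot': array([ 7.21243002e-04,  9.89074733e-01, -1.47413198e-01, -4.64606600e-05]), 'force': array([-0.25079839, -0.26055065,  0.62884659]), 'ft_torque': array([-0.00937768, -0.00196124,  0.03877666]), 'grasp_force': 0.0, 'opening': 1.0041642004917444}
```

View pics/top0.png

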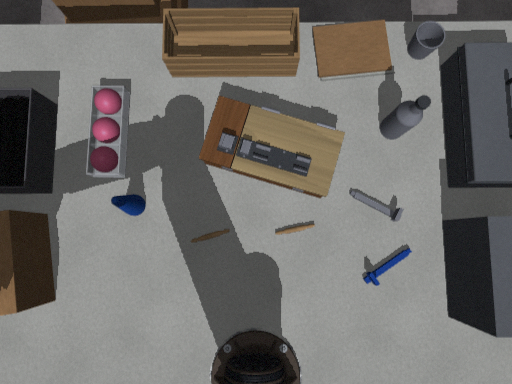

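View pics/scene0.png

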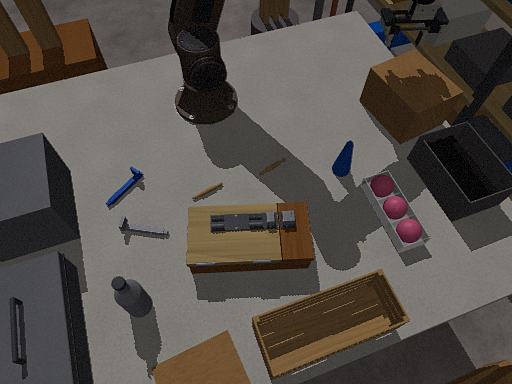

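Candidates for the bolt in the top view: a grey steel one at (375,204), handle near (397,213), and a blue look-alike at (388,266), which must be left alone. In the top view the track runs from about (305,163) to the keeper at (228,143). I'll take the grey one, measure it and check it in a close crop.

```bash
cat > m.py <<'E'
from h import *
crops=[]
for n,bb,tb in(("top",(335,175,420,235),(200,120,330,185)),("scene",(105,205,185,245),(195,200,310,240))):
    z=np.load(n+".npz"); p,d,V=z["p"],z["d"],z["V"]; c=dict(zip(("fx","fy","cx","cy"),z["k"]))
    W=cloud(d,c,V); 
    x0,y0,x1,y1=bb; w=W[y0:y1,x0:x1]; h=w[...,2]
    print(n,"shelf z",np.median(h).round(4))
    q=w[(h>.009)&(h<.024)]; m=q[:,:2].mean(0); ev=np.linalg.svd(q[:,:2]-m,full_matrices=False)[2]; t=(q[:,:2]-m)@ev.T
    e=np.percentile(t,[1,99],axis=0)
    print(" bar n",len(q),"axis",ev[0].round(3),"ext",e.round(4).tolist(),"mid",(m+e.mean(0)@ev).round(4),"z",np.percentile(q[:,2],[50,90]).round(4))
    k=w[(h>.032)&(h<.06)]; print(" handle n",len(k),k.mean(0).round(4),k.max(0).round(4),k.min(0).round(4))
    x0,y0,x1,y1=tb; w=W[y0:y1,x0:x1]; h=w[...,2]; g=p[y0:y1,x0:x1].astype(int); 
    print(" lid z",np.median(h[(h>.08)&(h<.1)]).round(4))
    s=(abs(g[...,0]-g[...,2])<22)&(h>.086)&(h<.135)
    q=w[s]; m=q[:,:2].mean(0); ev=np.linalg.svd(q[:,:2]-m,full_matrices=False)[2]; t=(q[:,:2]-m)@ev.T
    e=np.percentile(t,[1,99],axis=0)
    print(" track n",len(q),"axis",ev[0].round(3),"ext",e.round(4).tolist(),"mid",(m+e.mean(0)@ev).round(4),"zpct",np.percentile(q[:,2],[10,50,90]).round(4))
    for b in (bb,tb):
        crops.append(cv2.resize(p[b[1]:b[3],b[0]:b[2]],(400,300),interpolation=cv2.INTER_CUBIC))
cv2.imwrite("pics/crops.png",np.vstack([np.hstack(crops[:2]),np.hstack(crops[2:])])[...,::-1])
E
python3 m.py
```

```text
top shelf z 0.0002
 bar n 305 axis [-0.481 -0.877] ext [[-0.0678, -0.0145], [0.0784, 0.0096]] mid [ 0.4496 -0.33  ] z [0.0157 0.018 ]
 handle n 76 [ 0.4246 -0.3806  0.0434] [ 0.4422 -0.3694  0.0495] [ 0.4072 -0.393   0.0323]
 lid z 0.0906
 track n 1845 axis [-0.21  -0.978] ext [[-0.1202, -0.0332], [0.1334, 0.105]] mid [ 0.6138 -0.0433] zpct [0.0917 0.0947 0.1173]
scene shelf z -0.0001
 bar n 248 axis [0.491 0.871] ext [[-0.0633, -0.0124], [0.0681, 0.016]] mid [ 0.4583 -0.3268] z [0.0151 0.0185]
 handle n 60 [ 0.4271 -0.3825  0.043 ] [ 0.4447 -0.3712  0.0493] [ 0.408  -0.3952  0.0324]
 lid z 0.0902
 track n 1389 axis [-0.315 -0.949] ext [[-0.1191, -0.0235], [0.1171, 0.0276]] mid [ 0.581  -0.0249] zpct [0.0912 0.0945 0.1167]
```

View pics/crops.png

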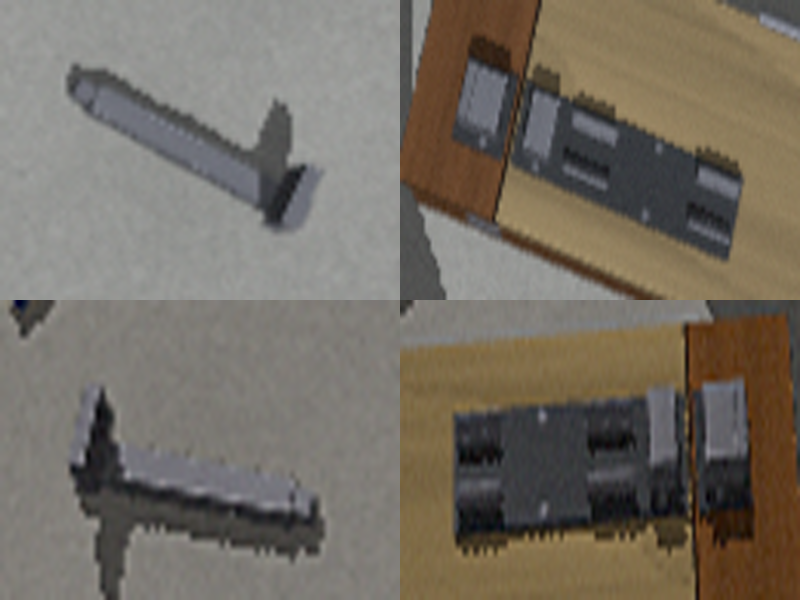

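The crop confirms the choice: a grey bar with its thinned nose at upper left and its handle plate at lower right, pointing the same general way as the keeper. The bolt's middle is about (0.453, -0.329), with its axis about 29° from +y towards +x. The handle height (45 mm) and bar height (16 mm) match. Next I swing over, keeping high.

```bash
python3 -m inch '[{"translation":[0.92,0.57,0],"turn":[0,0,0]},{"translation":[0.92,0.57,0],"turn":[0,0,0]},{"translation":[0.92,0.57,0],"turn":[0,0,0]},{"translation":[0.92,0.57,0],"turn":[0,0,0]},{"translation":[0.92,0.57,0],"turn":[0,0,0]},{"translation":[0.92,0.57,0],"turn":[0,0,0]},{"translation":[0.92,0.57,0],"turn":[0,0,0]},{"translation":[0.92,0.57,0],"turn":[0,0,0]},{"translation":[0.92,0.57,0],"turn":[0,0,0]},{"translation":[0.92,0.57,0],"turn":[0,0,0]},{"translation":[0.92,0.57,0],"turn":[0,0,0]},{"translation":[0.92,0.57,0],"turn":[0,0,0]},{"translation":[0.92,0.57,0],"turn":[0,0,0]},{"translation":[0.92,0.57,0],"turn":[0,0,0]},{"translation":[0.92,0.57,0],"turn":[0,0,0]},{"translation":[0.92,0.57,0],"turn":[0,0,0]},{"translation":[0.92,0.57,0],"turn":[0,0,0]}]'
python3 -m inch '[{"translation":[0.22,1,0],"turn":[0,0,0]},{"translation":[0.22,1,0],"turn":[0,0,0]},{"translation":[0.22,1,0],"turn":[0,0,0]},{"translation":[0.22,1,0],"turn":[0,0,0]},{"translation":[0.22,1,0],"turn":[0,0,0]},{"translation":[0.22,1,0],"turn":[0,0,0]},{"translation":[0.22,1,0],"turn":[0,0,0]},{"translation":[0.22,1,0],"turn":[0,0,0]},{"translation":[0.22,1,0],"turn":[0,0,0]},{"translation":[0.22,1,0],"turn":[0,0,0]},{"translation":[0.22,1,0],"turn":[0,0,0]},{"translation":[0.22,1,0],"turn":[0,0,0]},{"translation":[0.22,1,0],"turn":[0,0,0]},{"translation":[0.22,1,0],"turn":[0,0,0]},{"translation":[0.22,1,0],"turn":[0,0,0]},{"translation":[0.22,1,0],"turn":[0,0,0]},{"translation":[0.22,1,0],"turn":[0,0,0]}]'
python3 - <<'E'
from h import *
V=info("wrist")[1]; T=np.linalg.inv(V); s=env.get_state(); print(s["eef_pos"],s["tool_rot"],T[:3,3],T[:3,2],T[:3,0])
# arches
for n,tb in(("top",(200,120,330,185)),("scene",(195,200,310,240))):
    z=np.load(n+".npz"); p,d,V=z["p"],z["d"],z["V"]; c=dict(zip(("fx","fy","cx","cy"),z["k"]))
    W=cloud(d,c,V); x0,y0,x1,y1=tb; w=W[y0:y1,x0:x1]
    m=((w[...,2]>.113)&(w[...,2]<.125)).astype(np.uint8); k,l,st,_=cv2.connectedComponentsWithStats(m)
    for i in range(1,k):
        if st[i,4]>15: q=w[l==i]; print(n,st[i,4],np.median(q,0).round(4),((q.max(0)+q.min(0))/2).round(4))
E
```

```text
time: 1.8
eef_pos: [0.5006, 0.2989, 0.2372]
tool_rot: [0.0, 0.989, -0.147, -0.0]
force: [-0.0, 0.9, -0.4]
opening: 1.0
grasp_force: 0.0
time: 3.5
eef_pos: [0.4648, -0.135, 0.2376]
tool_rot: [-0.0, 0.989, -0.147, 0.0]
force: [1.4, 0.3, 0.0]
opening: 1.0
grasp_force: 0.0
[ 0.46476978 -0.13496991  0.23763534] [-9.41070283e-05  9.89106286e-01 -1.47203046e-01  9.72920218e-05] [ 0.526575   -0.15411381  0.38499319] [-0.23344873  0.07081538 -0.96978702] [-2.91396832e-01 -9.56602216e-01  2.92922888e-04]
top 171 [0.6071 0.0709 0.118 ] [0.608  0.0698 0.1181]
top 111 [0.5934 0.0231 0.1178] [0.5928 0.0219 0.1176]
scene 82 [0.5941 0.0207 0.1176] [0.5939 0.0214 0.1173]
scene 128 [0.6095 0.0695 0.1174] [0.6096 0.0694 0.118 ]
```

```bash
python3 -m inch '[{"translation":[0.21,1,0.35],"turn":[0,0,0]},{"translation":[0.21,1,0.35],"turn":[0,0,0]},{"translation":[0.21,1,0.35],"turn":[0,0,0]},{"translation":[0.21,1,0.35],"turn":[0,0,0]},{"translation":[0.21,1,0.35],"turn":[0,0,0]},{"translation":[0.21,1,0.35],"turn":[0,0,0]},{"translation":[0.21,1,0.35],"turn":[0,0,0]},{"translation":[0.21,1,0.35],"turn":[0,0,0]}]'
python3 -m inch '[{"translation":[0,0,0],"turn":[0,0,1]},{"translation":[0,0,0],"turn":[0,0,1]},{"translation":[0,0,0],"turn":[0,0,1]},{"translation":[0,0,0],"turn":[0,0,1]},{"translation":[0,0,0],"turn":[0,0,1]},{"translation":[0,0,0],"turn":[0,0,1]},{"translation":[0,0,0],"turn":[0,0,1]},{"translation":[0,0,0],"turn":[0,0,1]},{"translation":[0,0,0],"turn":[0,0,1]},{"translation":[0,0,0],"turn":[0,0,1]},{"translation":[0,0,0],"turn":[0,0,1]},{"translation":[0,0,0],"turn":[0,0,1]},{"translation":[0,0,0],"turn":[0,0,1]},{"translation":[0,0,0],"turn":[0,0,1]},{"translation":[0,0,0],"turn":[0,0,1]},{"translation":[0,0,0],"turn":[0,0,1]},{"translation":[0,0,0],"turn":[0,0,1]},{"translation":[0,0,0],"turn":[0,0,1]},{"translation":[0,0,0],"turn":[0,0,1]},{"translation":[0,0,0],"turn":[0,0,1]}]'
cat > bolt.py <<'E'
from h import *
from scipy.spatial.transform import Rotation as R
import sys
s=env.get_state(); p,d,c,V=cap("wrist"); W=cloud(d,c,V)
cv2.imwrite(sys.argv[1],p[...,::-1]); np.savez("w.npz",p=p,W=W)
T=s["eef_pos"]; Rm=R.from_quat(np.roll(s["tool_rot"],-1)).as_matrix(); print("tool x,y",Rm[:,0].round(4),Rm[:,1].round(4),T.round(4))
near=np.linalg.norm(W[...,:2]-[.453,-.329],axis=-1)<.12
m=(near&(W[...,2]>.010)&(W[...,2]<.022)).astype(np.uint8)
k,l,st,_=cv2.connectedComponentsWithStats(m); i=1+np.argmax(st[1:,4]); q=W[l==i]
r=cv2.minAreaRect((q[:,:2]*1000).astype(np.float32)); print("bar",len(q),r,np.median(q[:,2]))
# top face only
t=q[(q[:,2]>.0135)]; r=cv2.minAreaRect((t[:,:2]*1000).astype(np.float32)); m0=t[:,:2].mean(0); ev=np.linalg.svd(t[:,:2]-m0,full_matrices=False)[2]
print("top",r,m0,ev[0])
hd=W[near&(W[...,2]>.040)&(W[...,2]<.052)]; print("handle",len(hd),hd.mean(0),cv2.minAreaRect((hd[:,:2]*1000).astype(np.float32)))
E
python3 bolt.py pics/w1.png
```

```text
time: 4.3
eef_pos: [0.4467, -0.3383, 0.1673]
tool_rot: [-0.0, 0.989, -0.147, 0.0]
force: [0.5, 0.7, -0.4]
opening: 1.001
grasp_force: 0.0
time: 6.3
eef_pos: [0.4469, -0.3372, 0.1676]
tool_rot: [-0.0, -0.521, 0.853, 0.0]
force: [0.8, 0.4, 0.3]
opening: 1.003
grasp_force: 0.0
tool x,y [-4.561e-01 -8.899e-01 -1.000e-04] [-8.899e-01  4.561e-01  2.000e-04] [ 0.4469 -0.3372  0.1676]
bar 1583 ((452.4124450683594, -332.4361572265625), (104.47388458251953, 15.972012519836426), 61.48173904418945) 0.01607285790912527
top ((452.4124450683594, -332.4361572265625), (104.47388458251953, 15.972012519836426), 61.48173904418945) [ 0.45132507 -0.33445422] [0.4769775 0.8789155]
handle 485 [ 0.42404629 -0.38447876  0.04604882] ((424.0352783203125, -384.3461608886719), (9.91058349609375, 35.09190368652344), 60.8925666809082)
```

View pics/w1.png

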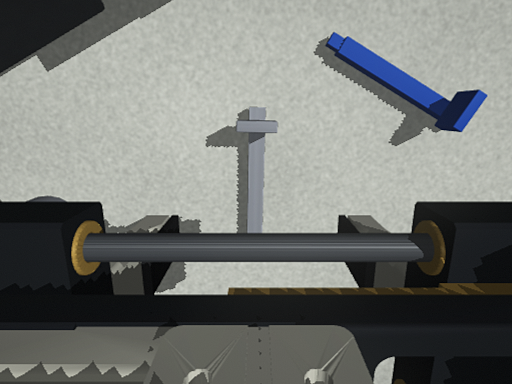

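The bolt's handle is at pixel (257,127), pointing away from the blue one at (400,80). Its sizes match: 9.9 × 35 mm handle, 16 mm bar, heights 46 and 16 mm. I'll grasp the bar 12 mm behind its middle.

```bash
python3 -m inch '[{"translation":[0.26,-0.09,0],"turn":[0,0,0.31]},{"translation":[0,0,0.9],"turn":[0,0,0]},{"translation":[0,0,1],"turn":[0,0,0]},{"translation":[0,0,1],"turn":[0,0,0]},{"translation":[0,0,1],"turn":[0,0,0]},{"translation":[0,0,1],"turn":[0,0,0]},{"translation":[0,0,0.7],"turn":[0,0,0]},{"translation":[0,0,0.3],"turn":[0,0,0]},{"translation":[0,0,0.22],"turn":[0,0,0]},{"translation":[0,0,0],"turn":[0,0,0]}]'
python3 -m inch '[{"translation":[0,0,0],"turn":[0,0,0]},{"translation":[0,0,0],"turn":[0,0,0]},{"translation":[0,0,0],"turn":[0,0,0]},{"translation":[0,0,0],"turn":[0,0,0]},{"translation":[0,0,0],"turn":[0,0,0]},{"translation":[0,0,0],"turn":[0,0,0]},{"translation":[0,0,0],"turn":[0,0,0]},{"translation":[0,0,0],"turn":[0,0,0]}]' -1 40
```

```text
time: 7.35
eef_pos: [0.4466, -0.3444, 0.0145]
tool_rot: [-0.0, -0.511, 0.859, 0.0]
force: [0.4, -0.3, 0.4]
opening: 1.001
grasp_force: 0.0
time: 8.15
eef_pos: [0.4467, -0.3442, 0.0145]
tool_rot: [-0.0, -0.511, 0.859, 0.0]
force: [0.4, -0.7, -0.8]
opening: 0.335
grasp_force: 0.0
```

```bash
python3 -m inch '[{"translation":[0,0,0],"turn":[0,0,0]},{"translation":[0,0,0],"turn":[0,0,0]},{"translation":[0,0,0],"turn":[0,0,0]},{"translation":[0,0,0],"turn":[0,0,0]}]' && python3 -m inch '[{"translation":[0,0,-0.4],"turn":[0,0,0]},{"translation":[0,0,-1],"turn":[0,0,0]},{"translation":[0,0,-1],"turn":[0,0,0]},{"translation":[0,0,-1],"turn":[0,0,0]},{"translation":[0,0,-1],"turn":[0,0,0]},{"translation":[0,0,-1],"turn":[0,0,0]},{"translation":[0,0,-1],"turn":[0,0,0]},{"translation":[0,0,-1],"turn":[0,0,0]}]'
```

```text
time: 8.55
eef_pos: [0.4465, -0.3442, 0.0145]
tool_rot: [-0.0, -0.511, 0.859, 0.0]
force: [-1.0, 0.8, 0.1]
opening: 0.179
grasp_force: 40.0
time: 9.35
eef_pos: [0.4461, -0.3439, 0.201]
tool_rot: [0.0, -0.511, 0.859, 0.0]
force: [0.3, -0.4, -3.4]
opening: 0.174
grasp_force: 40.0
```

```bash
python3 -m inch '[{"translation":[-0.95,0.26,-0.11],"turn":[0,0,0]},{"translation":[-0.95,0.26,-0.11],"turn":[0,0,0]},{"translation":[-0.95,0.26,-0.11],"turn":[0,0,0]},{"translation":[-0.95,0.26,-0.11],"turn":[0,0,0]},{"translation":[-0.95,0.26,-0.11],"turn":[0,0,0]},{"translation":[-0.95,0.26,-0.11],"turn":[0,0,0]},{"translation":[-0.95,0.26,-0.11],"turn":[0,0,0]},{"translation":[-0.95,0.26,-0.11],"turn":[0,0,0]},{"translation":[-0.95,0.26,-0.11],"turn":[0,0,0]},{"translation":[-0.95,0.26,-0.11],"turn":[0,0,0]},{"translation":[-0.95,0.26,-0.11],"turn":[0,0,0]},{"translation":[-0.95,0.26,-0.11],"turn":[0,0,0]},{"translation":[-0.95,0.26,-0.11],"turn":[0,0,0]},{"translation":[-0.95,0.26,-0.11],"turn":[0,0,0]},{"translation":[-0.95,0.26,-0.11],"turn":[0,0,0]},{"translation":[-0.95,0.26,-0.11],"turn":[0,0,0]},{"translation":[-0.95,0.26,-0.11],"turn":[0,0,0]},{"translation":[-0.95,0.26,-0.11],"turn":[0,0,0]},{"translation":[0,0,0],"turn":[0,0,-1]},{"translation":[0,0,0],"turn":[0,0,-1]}]'
cat > look.py <<'E'
from h import *
from scipy.spatial.transform import Rotation as R
import sys
env.capture("wrist")
s=env.get_state(); p,d,c,V=cap("wrist"); W=cloud(d,c,V)
cv2.imwrite(sys.argv[1],p[...,::-1]); np.savez("w.npz",p=p,W=W,d=d)
Rm=R.from_quat(np.roll(s["tool_rot"],-1)).as_matrix(); print("tool x,y",Rm[:,0].round(4),Rm[:,1].round(4),s["eef_pos"].round(4))
E
python3 look.py pics/w2.png
```

```text
time: 11.35
eef_pos: [0.5473, 0.0881, 0.2491]
tool_rot: [-0.0, -0.586, 0.81, 0.0]
force: [-0.4, -0.3, -3.1]
opening: 0.18
grasp_force: 40.0
tool x,y [-3.084e-01 -9.513e-01  2.000e-04] [-9.513e-01  3.084e-01  7.000e-04] [0.5473 0.0877 0.2491]
```

View pics/w2.png

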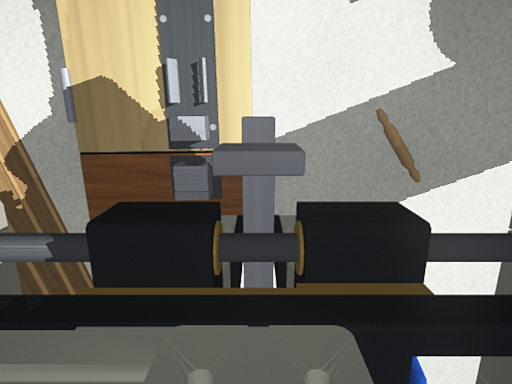

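The picture shows the keeper at (192,178), the staple at (190,130), the front cheeks at (172,80) and (200,80), and the held bolt's handle at (258,160).

```bash
cat > tr.py <<'E'
from h import *
z=np.load("w.npz"); W=z["W"]
v,u=np.mgrid[:384,:512]; h=W[...,2]
def comp(m,name,mn=25):
    k,l,st,_=cv2.connectedComponentsWithStats(m.astype(np.uint8))
    for i in range(1,k):
        if st[i,4]>=mn:
            q=W[l==i]; r=cv2.minAreaRect((q[:,:2]*1000).astype(np.float32)); print(name,st[i].tolist(),np.array(r[0]).round(1),np.array(r[1]).round(1),round(r[2],1),"z",np.median(q[:,2]).round(4), "mean",q[:,:2].mean(0).round(4))
roi=(u>150)&(u<213)&(v<205)
comp(roi&(h>.1155)&(h<.121),"arch"); comp(roi&(h>.105)&(h<.1135)&(v<112),"cheek"); 
comp(roi&(h>.0925)&(h<.0965)&(v<112),"plate",200)
b=(u>205)&(u<310)&(v>100)&(v<200)&(h>.2)
comp(b&(h>.262),"handle"); comp(b&(h<.262),"bar")
E
python3 tr.py
```

```text
arch [168, 116, 38, 25, 887] [592.6  20.3] [21.4 32.5] 72.0 z 0.1181 mean [0.5923 0.0202]
arch [172, 165, 37, 35, 1184] [607.4  68.2] [33.2 32.4] 71.7 z 0.118 mean [0.6071 0.0682]
cheek [198, 57, 9, 45, 273] [566.2 -15.8] [37.5  6.6] 72.6 z 0.1079 mean [ 0.5656 -0.016 ]
cheek [164, 58, 13, 45, 332] [593.7 -24. ] [37.7  7.8] 73.0 z 0.1076 mean [ 0.594  -0.0245]
plate [156, 0, 57, 112, 4853] [574.7 -40.2] [96.1 50.4] 72.0 z 0.0941 mean [ 0.5723 -0.0461]
handle [211, 145, 94, 31, 2820] [530.7  37.4] [24.7 35.9] 71.6 z 0.2805 mean [0.5326 0.0432]
bar [218, 116, 79, 30, 1065] [529.5  33.9] [12.4 35.4] 71.8 z 0.2509 mean [0.5298 0.0345]
bar [242, 176, 32, 24, 762] [538.4  60.8] [12.5 15.5] 71.7 z 0.2507 mean [0.5384 0.0607]
```

```bash
python3 -m inch '[{"translation":[0.9,-0.37,0],"turn":[0,0,-0.08]},{"translation":[0.9,-0.37,0],"turn":[0,0,0]},{"translation":[0.9,-0.37,0],"turn":[0,0,0]},{"translation":[0.9,-0.37,0.3],"turn":[0,0,0]},{"translation":[0.9,-0.37,0.6],"turn":[0,0,0]},{"translation":[0.9,-0.37,0.9],"turn":[0,0,0]},{"translation":[0.9,-0.37,0.9],"turn":[0,0,0]},{"translation":[0,0,0.9],"turn":[0,0,0]},{"translation":[0,0,0.36],"turn":[0,0,0]},{"translation":[0,0,0],"turn":[0,0,0]}]'
python3 look.py pics/w3.png
python3 - <<'E'
from h import *
z=np.load("w.npz"); W=z["W"]; h=W[...,2]; v,u=np.mgrid[:384,:512]
s=env.get_state(); T=s["eef_pos"]
D=np.array([.3024,.9532]); N=np.array([.9532,-.3024])
S=W[...,:2]@D-.1024; L=W[...,:2]@N-.5586
print("tcp S,L",T[:2]@D-.1024,T[:2]@N-.5586)
def rep(n,m):
    k,l,st,_=cv2.connectedComponentsWithStats(m.astype(np.uint8))
    for i in range(1,k):
        if st[i,4]>60: j=l==i; r=cv2.minAreaRect((W[j][:,:2]*1000).astype(np.float32)); print(n,st[i].tolist(),"S",np.percentile(S[j],[1,99]).round(4),"L",np.percentile(L[j],[1,99]).round(4),"ang",round(r[2],1),"z",np.median(h[j]).round(4))
g=(v<220)&(abs(L)<.04)
rep("handle",g&(abs(h-.1815)<.004)); rep("bar",g&(abs(h-.1515)<.003)); rep("cheek",g&(h>.105)&(h<.113)); rep("plate",g&(abs(h-.094)<.0025))
E
```

```text
time: 12.45
eef_pos: [0.5593, -0.0827, 0.1491]
tool_rot: [-0.001, -0.586, 0.81, 0.001]
force: [0.3, -0.2, -3.6]
opening: 0.176
grasp_force: 40.0
tool x,y [-3.114e-01 -9.503e-01  5.000e-04] [-9.503e-01  3.114e-01  4.000e-04] [ 0.5602 -0.0824  0.1503]
tcp S,L -0.01118283271674024 0.00087865637838902
handle [211, 149, 94, 27, 2480] S [-0.0624 -0.0524] L [-0.0178  0.0171] ang 72.0 z 0.1819
bar [240, 117, 35, 27, 882] S [-0.0741 -0.0623] L [-0.0082  0.0075] ang 72.2 z 0.152
bar [242, 176, 32, 44, 1403] S [-0.0459 -0.0236] L [-0.0078  0.0078] ang 72.0 z 0.1519
cheek [226, 123, 12, 20, 203] S [-0.0697 -0.058 ] L [0.0125 0.0192] ang 71.0 z 0.1077
cheek [275, 123, 9, 20, 177] S [-0.0695 -0.0579] L [-0.0161 -0.0112] ang 72.8 z 0.1082
plate [275, 117, 18, 26, 282] S [-0.0728 -0.0566] L [-0.0232 -0.0118] ang 73.5 z 0.0942
plate [217, 118, 24, 27, 301] S [-0.0725 -0.0563] L [0.0111 0.0263] ang 69.1 z 0.0941
plate [220, 176, 22, 42, 792] S [-0.0335 -0.0062] L [0.0114 0.0259] ang 71.1 z 0.0941
plate [274, 176, 20, 42, 709] S [-0.0332 -0.0059] L [-0.0239 -0.0113] ang 73.2 z 0.0942
```

View pics/w3.png

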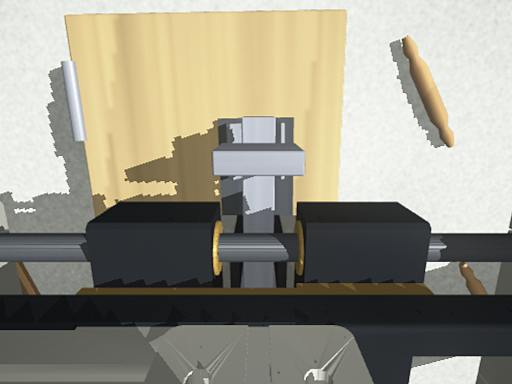

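Bolt and track agree to about 1 mm and 1°. The bolt's handle at (258,160) is centred between the rear cheeks at (232,133) and (280,133), and I apply a small correction before lowering.

```bash
python3 -m inch '[{"translation":[0,-0.04,0],"turn":[0,0,-0.16]},{"translation":[0,0,0.5],"turn":[0,0,0]},{"translation":[0,0,0.5],"turn":[0,0,0]},{"translation":[0,0,0.2],"turn":[0,0,0]},{"translation":[0,0,0.1],"turn":[0,0,0]},{"translation":[0,0,0.1],"turn":[0,0,0]},{"translation":[0,0,0],"turn":[0,0,0]}]'
python3 -m inch '[{"translation":[0,0,0.1],"turn":[0,0,0]},{"translation":[0,0,0.1],"turn":[0,0,0]},{"translation":[0,0,0.05],"turn":[0,0,0]},{"translation":[0,0,0],"turn":[0,0,0]}]'
```

```text
time: 13.25
eef_pos: [0.5612, -0.0829, 0.1148]
tool_rot: [-0.0, -0.593, 0.805, 0.0]
force: [-0.5, -0.3, -3.0]
opening: 0.18
grasp_force: 40.0
time: 13.65
eef_pos: [0.5612, -0.0829, 0.1087]
tool_rot: [-0.0, -0.593, 0.805, 0.0]
force: [-0.4, -0.1, -3.0]
opening: 0.178
grasp_force: 40.0
```

```bash
python3 -m inch '[{"translation":[0,0,0],"turn":[0,0,0]},{"translation":[0,0,0],"turn":[0,0,0]},{"translation":[0,0,0],"turn":[0,0,0]},{"translation":[0,0,0],"turn":[0,0,0]},{"translation":[0,0,0],"turn":[0,0,0]}]' 0.1
python3 -m inch '[{"translation":[0,0,-0.3],"turn":[0,0,0]},{"translation":[0,0,-0.7],"turn":[0,0,0]},{"translation":[0,0,-1],"turn":[0,0,0]},{"translation":[0,0,-0.7],"turn":[0,0,0]},{"translation":[0,0,0],"turn":[0,0,0]}]'
cat > chk.py <<'E'
from h import *
import sys
z=np.load("w.npz"); W=z["W"]; h=W[...,2]; v,u=np.mgrid[:384,:512]
T=env.get_state()["eef_pos"]
a=np.radians(72.8); D=np.array([np.cos(a),np.sin(a)]); N=np.array([D[1],-D[0]]); M=np.array([.5874,.0100])-.0*D  # mouth approx
M=np.array([.5926,.0203])-.011*D
S=(W[...,:2]-M)@D; L=(W[...,:2]-M)@N
print("tcp S,L",(T[:2]-M)@D,(T[:2]-M)@N,T[2])
def rep(n,m):
    k,l,st,_=cv2.connectedComponentsWithStats(m.astype(np.uint8))
    for i in range(1,k):
        if st[i,4]>60: j=l==i; r=cv2.minAreaRect((W[j][:,:2]*1000).astype(np.float32)); print(n,st[i].tolist(),"S",np.percentile(S[j],[1,99]).round(4),"L",np.percentile(L[j],[1,99]).round(4),"ang",round(r[2],1),"z",np.median(h[j]).round(4))
g=(v<225)&(abs(L)<.04)&(S>-.2)
rep("handle",g&(abs(h-.140)<.004)); rep("bar",g&(abs(h-.110)<.002)&(abs(L)<.0095)); rep("arch",g&(abs(h-.118)<.002)); rep("plate",g&(abs(h-.094)<.002))
E
python3 look.py pics/w4.png; python3 chk.py
```

```text
time: 14.15
eef_pos: [0.5613, -0.0828, 0.109]
tool_rot: [0.0, -0.593, 0.805, -0.0]
force: [-0.8, -0.3, -0.0]
opening: 0.532
grasp_force: 0.0
time: 14.65
eef_pos: [0.5629, -0.0828, 0.1798]
tool_rot: [0.002, -0.593, 0.805, -0.001]
force: [-0.2, 0.2, 1.3]
opening: 0.548
grasp_force: 0.0
tool x,y [-0.2972 -0.9548 -0.0014] [-0.9548  0.2972 -0.0029] [ 0.5621 -0.0827  0.1781]
tcp S,L -0.09667600660700873 0.0005986596718262488 0.17692271871142073
handle [230, 135, 59, 17, 996] S [-0.1475 -0.1377] L [-0.0173  0.0178] ang 72.8 z 0.14
bar [248, 114, 23, 18, 410] S [-0.1595 -0.1479] L [-0.0074  0.0079] ang 72.6 z 0.1101
bar [248, 152, 23, 73, 1574] S [-0.1332 -0.0791] L [-0.0076  0.0081] ang 73.2 z 0.1101
plate [270, 115, 23, 110, 1605] S [-0.1578 -0.0729] L [-0.0248 -0.0084] ang 72.4 z 0.0941
plate [226, 116, 23, 109, 1588] S [-0.1579 -0.073 ] L [0.0089 0.0251] ang 72.4 z 0.0941
```

View pics/w4.png

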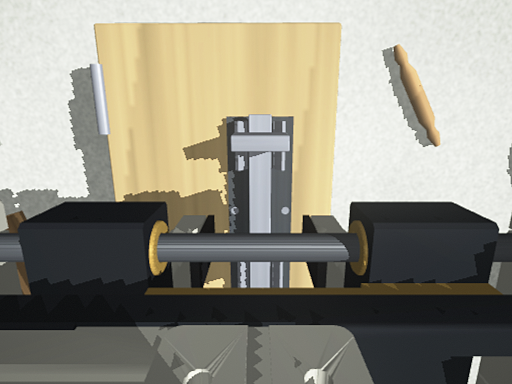

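The bolt is released and resting flat. In the picture its bar runs between the cheeks with the handle at (260,143). The bar top is at 110 mm and the handle top at 140 mm, centred to 0.3 mm, with the nose about 10 short of the staple. Next I turn the gripper a quarter turn over the handle.

```bash
python3 -m inch '[{"translation":[0.9,0,0],"turn":[0,0,0]},{"translation":[0.93,0,0],"turn":[0,0,0]},{"translation":[0,0,0],"turn":[0,0,1]},{"translation":[0,0,0],"turn":[0,0,1]},{"translation":[0,0,0],"turn":[0,0,1]},{"translation":[0,0,0],"turn":[0,0,1]},{"translation":[0,0,0],"turn":[0,0,1]},{"translation":[0,0,0],"turn":[0,0,1]},{"translation":[0,0,0],"turn":[0,0,1]},{"translation":[0,0,0],"turn":[0,0,1]},{"translation":[0,0,0],"turn":[0,0,1]},{"translation":[0,0,0],"turn":[0,0,1]},{"translation":[0,0,0],"turn":[0,0,1]},{"translation":[0,0,0],"turn":[0,0,1]},{"translation":[0,0,0],"turn":[0,0,1]},{"translation":[0,0,0],"turn":[0,0,1]},{"translation":[0,0,0],"turn":[0,0,1]},{"translation":[0,0,0],"turn":[0,0,1]},{"translation":[0,0,0],"turn":[0,0,1]},{"translation":[0,0,0],"turn":[0,0,1]}]'
python3 look.py pics/w5.png; python3 chk.py | head -3
python3 -c "
from h import *
s=env.get_state();print(s['joint_pos'].round(2))"
```

```text
time: 16.75
eef_pos: [0.547, -0.1265, 0.1753]
tool_rot: [-0.001, 0.152, 0.988, -0.0]
force: [-1.2, -0.4, 1.3]
opening: 0.549
grasp_force: 0.0
tool x,y [-0.9521  0.3058  0.0018] [ 3.058e-01  9.521e-01 -6.000e-04] [ 0.547  -0.1265  0.1753]
tcp S,L -0.14269427897805897 -0.00011933100956467574 0.17539333008464536
handle [251, 188, 16, 37, 588] S [-0.1476 -0.138 ] L [-0.0184  0.0045] ang 72.3 z 0.14
bar [267, 190, 160, 23, 2564] S [-0.1359 -0.0235] L [-0.0084  0.0071] ang 72.7 z 0.11
[ 0.12  0.22 -0.33 -0.   -1.02 -2.  ]
```

View pics/w5.png

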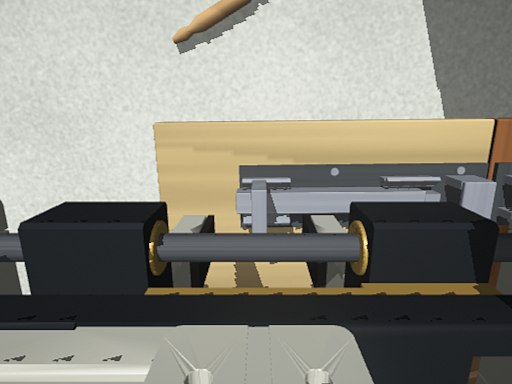

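The handle at (259,205) is centred between the fingers, which stand before and behind it. I lower and close gently.

```bash
python3 -m inch '[{"translation":[0,0,0.6],"turn":[0,0,-0.12]},{"translation":[0,0,0.7],"turn":[0,0,0]},{"translation":[0,0,0.4],"turn":[0,0,0]},{"translation":[0,0,0.2],"turn":[0,0,0]},{"translation":[0,0,0],"turn":[0,0,0]}]'
python3 -m inch '[{"translation":[0,0,0],"turn":[0,0,0]},{"translation":[0,0,0],"turn":[0,0,0]},{"translation":[0,0,0],"turn":[0,0,0]},{"translation":[0,0,0],"turn":[0,0,0]},{"translation":[0,0,0],"turn":[0,0,0]},{"translation":[0,0,0],"turn":[0,0,0]},{"translation":[0,0,0],"turn":[0,0,0]}]' -1 15
```

```text
time: 17.35
eef_pos: [0.5472, -0.1266, 0.1281]
tool_rot: [-0.001, 0.145, 0.989, -0.0]
force: [0.1, 0.3, 1.1]
opening: 0.549
grasp_force: 0.0
time: 18.05
eef_pos: [0.5478, -0.1265, 0.129]
tool_rot: [0.0, 0.145, 0.989, 0.0]
force: [-0.5, 0.8, 1.0]
opening: 0.112
grasp_force: 15.0
```

```bash
python3 -m inch '[{"translation":[0,0.1,0],"turn":[0,0,0]},{"translation":[0,0.2,0],"turn":[0,0,0]},{"translation":[0,0.2,0],"turn":[0,0,0]},{"translation":[0,0.2,0],"turn":[0,0,0]},{"translation":[0,0.2,0],"turn":[0,0,0]},{"translation":[0,0,0],"turn":[0,0,0]}]'
python3 -m inch '[{"translation":[0,0.2,0],"turn":[0,0,0]},{"translation":[-0.01,0.2,0],"turn":[0,0,0]},{"translation":[0,0.2,0],"turn":[0,0,0]},{"translation":[0,0.2,0],"turn":[0,0,0]},{"translation":[-0.01,0.2,0],"turn":[0,0,0]},{"translation":[0,0.2,0],"turn":[0,0,0]},{"translation":[0,0.1,0],"turn":[0,0,0]},{"translation":[0,0,0],"turn":[0,0,0]}]'
```

```text
time: 18.65
eef_pos: [0.5545, -0.104, 0.129]
tool_rot: [0.0, 0.145, 0.989, 0.0]
force: [-1.2, -0.2, 5.2]
opening: 0.11
grasp_force: 15.0
time: 19.45
eef_pos: [0.5642, -0.0735, 0.129]
tool_rot: [0.0, 0.145, 0.989, 0.0]
force: [-1.6, -1.9, 6.5]
opening: 0.113
grasp_force: 15.0
```

```bash
python3 -m inch '[{"translation":[0,0.1,0],"turn":[0,0,0]},{"translation":[0,0.15,0],"turn":[0,0,0]},{"translation":[-0.01,0.15,0],"turn":[0,0,0]},{"translation":[0,0.15,0],"turn":[0,0,0]},{"translation":[0,0.15,0],"turn":[0,0,0]},{"translation":[0,0,0],"turn":[0,0,0]}]'
python3 -m inch '[{"translation":[0,0.1,0],"turn":[0,0,0]},{"translation":[0,0.1,0],"turn":[0,0,0]},{"translation":[0,0,0],"turn":[0,0,0]}]'
```

```text
time: 20.05
eef_pos: [0.5694, -0.0568, 0.129]
tool_rot: [0.0, 0.145, 0.989, 0.0]
force: [-1.9, -1.6, 6.0]
opening: 0.115
grasp_force: 15.0
time: 20.35
eef_pos: [0.5707, -0.0522, 0.129]
tool_rot: [0.0, 0.145, 0.989, -0.0]
force: [-2.1, -3.2, 5.0]
opening: 0.111
grasp_force: 15.0
```

```bash
python3 -m inch '[{"translation":[0,0.04,0],"turn":[0,0,0]},{"translation":[0,0.04,0],"turn":[0,0,0]},{"translation":[0,0,0],"turn":[0,0,0]}]' | grep -E 'pos|^force'
python3 -m inch '[{"translation":[0,0.04,0],"turn":[0,0,0]},{"translation":[0,0,0],"turn":[0,0,0]}]' | grep -E 'pos|^force'
```

```text
eef_pos: [0.5712, -0.0505, 0.129]
force: [-1.1, -4.1, 5.4]
eef_pos: [0.5714, -0.0499, 0.129]
force: [-1.5, -5.8, 5.9]
```

```bash
for i in 1; do :; done; python3 -m inch '[{"translation":[0,0.04,0],"turn":[0,0,0]},{"translation":[0,0,0],"turn":[0,0,0]}]' | grep -E 'pos|^force|open'
python3 -m inch '[{"translation":[0,0.06,0],"turn":[0,0,0]},{"translation":[0,0,0],"turn":[0,0,0]}]' | grep -E 'pos|^force|open'
```

```text
eef_pos: [0.5714, -0.0498, 0.129]
force: [-1.7, -10.1, 5.4]
opening: 0.114
eef_pos: [0.5711, -0.0496, 0.129]
force: [-2.3, -14.8, 6.5]
opening: 0.117
```

The TCP has stopped advancing while the force climbs to 15 N, so the bolt is against the end wall. I release and back off upwards.

```bash
python3 -m inch '[{"translation":[0,0,0],"turn":[0,0,0]},{"translation":[0,0,0],"turn":[0,0,0]},{"translation":[0,-0.06,0],"turn":[0,0,0]},{"translation":[0,-0.04,0],"turn":[0,0,0]},{"translation":[0,0,0],"turn":[0,0,0]}]' 0.1
python3 -m inch '[{"translation":[0,0,-0.4],"turn":[0,0,0]},{"translation":[0,0,-0.8],"turn":[0,0,0]},{"translation":[0,0,-1],"turn":[0,0,0]},{"translation":[0,0,-1],"turn":[0,0,0]},{"translation":[0,0,-0.6],"turn":[0,0,0]},{"translation":[0,0,0],"turn":[0,0,0]},{"translation":[0,0,0],"turn":[0,0,0]}]'
python3 look.py pics/w6.png; python3 chk.py
python3 -c "
import cv2,numpy as np
from h import *
p,d,c,V=cap('scene'); cv2.imwrite('pics/s6.png',np.vstack([cv2.resize(p[195:245,190:320],(640,246)),p[40:300,0:512][:, :][:, :512] if 0 else cv2.resize(p,(640,480))[60:410]])[...,::-1])"
```

```text
time: 21.75
eef_pos: [0.5715, -0.0493, 0.1286]
tool_rot: [-0.0, 0.145, 0.989, 0.0]
force: [-0.3, -0.1, -0.6]
opening: 0.504
grasp_force: 0.0
time: 22.45
eef_pos: [0.5714, -0.0494, 0.2243]
tool_rot: [0.0, 0.145, 0.989, 0.0]
force: [-1.0, 0.3, -0.6]
opening: 0.55
grasp_force: 0.0
tool x,y [-9.578e-01  2.874e-01  5.000e-04] [2.874e-01 9.578e-01 1.000e-04] [ 0.5711 -0.0495  0.2235]
tcp S,L -0.06217025988352133 -4.1986470694019284e-06 0.2231446554334747
handle [251, 172, 13, 45, 576] S [-0.0681 -0.0584] L [-0.0187  0.0165] ang 73.4 z 0.14
bar [238, 177, 13, 18, 230] S [-0.0803 -0.0695] L [-0.0088  0.0066] ang 72.8 z 0.1099
bar [264, 177, 67, 18, 1170] S [-0.0572  0.0003] L [-0.0091  0.0064] ang 73.5 z 0.11
bar [356, 177, 27, 19, 454] S [0.0245 0.0465] L [-0.0091  0.0067] ang 72.9 z 0.11
arch [329, 171, 29, 36, 890] S [-0.0003  0.0211] L [-0.0165  0.0145] ang 72.7 z 0.118
arch [381, 171, 43, 31, 1200] S [0.0446 0.0775] L [-0.0167  0.0096] ang 73.4 z 0.118
plate [154, 155, 208, 53, 5223] S [-0.1567  0.0288] L [-0.0256  0.0239] ang 73.1 z 0.0941
plate [367, 157, 51, 18, 548] S [0.0391 0.0827] L [-0.0255 -0.0092] ang 73.5 z 0.0941
plate [264, 195, 85, 14, 430] S [-0.0567  0.0215] L [0.0114 0.0246] ang 73.0 z 0.0941
```

View pics/s6.png

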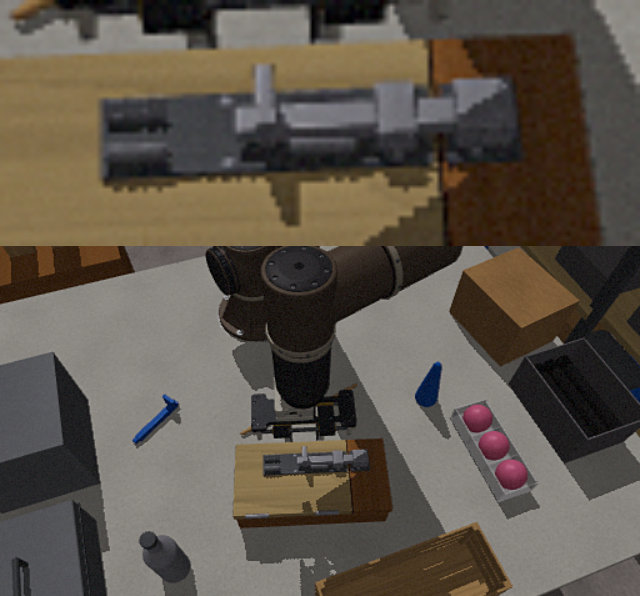

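View pics/w6.png

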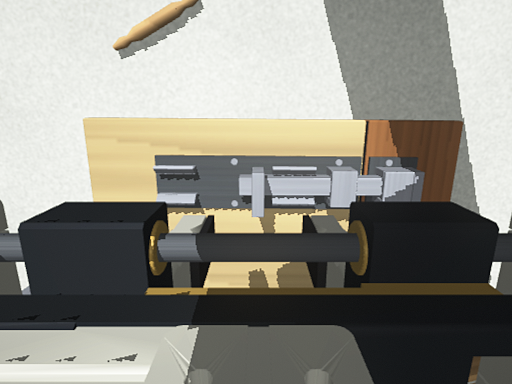

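Both views show the bar running through the staple at (343,185) into the keeper at (397,185) in the wrist view, with the handle at (258,190). The handle measures 63.3 mm behind the mouth against 63 for fully home, the bar lies flat, and the gripper is clear.

```bash
python3 -c "
from station import env
print(env.hand_in())"
```

```text
the job is handed in; nothing more can be done
None
```

The bolt was laid in its track and released, then slid through the staple until it stopped against the keeper's end wall. Measured at the handle, it is fully home to within about 0.3 mm. The job was handed in at about 22.6 s with the gripper clear and nothing else moved.

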